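Unlock the stay and shut the pastry keeper

TASK

The pastries are in the keeper: shut its lid. Lift the knee of the folding stay at the side past centre so that it unlocks, then lower the lid gently, without slamming, until it is fully shut, let go, and leave the other things on the bench where they are.

Things in the scene. Friction and masses are not known exactly. Their poses are not given: they have to be found in the camera images.
- keeper: pastry keeper, a plywood box fixed to the bench, 210 mm deep (its x), 260 mm wide (its y), 100 mm high, walls 12 mm, 4 pastries inside. Origin: centre of the underside; x points from its open front to the hinge side, y along the hinge, z up. Its lid is hinged on the +x top rim and starts open 65 degrees from closed, leaning over the box; the folding stay is on the outside of its -y side
- lid (a joint): angle of the plywood lid (260 x 218 x 12 mm, 0.5 kg) in rad: 0 as it starts (open, held by the stay), grows as it is lowered, 1.134 fully shut. Its hinge is stiff (0.75 N m friction): with the stay unlocked the lid stays where it is left and takes 1 to 5 N at its free edge to lower. With the stay locked it cannot be lowered
- knee (a joint): knee angle of the stay in rad: 0 at the start (locked on its stop, knee below centre), 0.22 with both links in line (centre), larger as it folds up, 2.64 with the lid shut. Lid and stay move as one linkage: raising the knee opens the lid by about 1 degree up to centre, then draws it down; lowering the lid folds the knee further
- stay_foot (a point): pivot of the stay's lower link on the keeper's -y side, 22 mm outside the wall face, 25 mm below the rim, 60 mm from the keeper's centre towards its front (-x); the stay moves in the upright plane (keeper's x and z) through this point
- knee_pin (a point): knee joint (boss 22 mm diameter) where the lower link (steel flat 16 x 5 mm, 115 mm between pivots, from stay_foot) meets the upper link (57 mm, to a pin on the lid's edge). It starts 41 mm above rim level and moves on a circle about stay_foot; lifting it about 8 mm brings it to centre, 20 to 25 mm is well past
- tab (a point): grip point of the black thumb tab on the lower link at the knee: 24 mm wide, 14 mm thick (keeper's y), ending 55 mm from knee_pin; this point is 38 mm from knee_pin. It points up and to the keeper's front, 40 degrees from vertical, and turns with the link. The lid leans over it: pinch its y faces with the tool leaning 25 to 45 degrees the same way, and pull it up on its arc (under 15 N)
- lid_hinge (a point): middle of the lid's hinge axis, at rim height (100 mm above the bench); the axis runs along the keeper's y
- lid_edge (a point): middle of the lid's free edge, on its outer (upper) face, 218 mm from the hinge; at the start about 300 mm above the bench. The outer face is free for pushing, fingers behind it pulling to the keeper's front and down
- pastry_1: loose round pastry, 92 mm diameter, 35 mm high, beside the keeper; origin under its centre
- pastry_2: another loose round pastry of the same size beside the keeper; origin under its centre
- tub: white tub of chocolate, 130 x 120 x 70 mm, on the keeper's -y side; origin under its centre
- spatula: spatula 200 mm long lying behind the keeper, on its hinge side; origin under its middle
- brush: pastry brush 180 mm long lying on the right of the bench; origin under its middle
- bowl: steel bowl 140 mm diameter, 60 mm high; origin under its centre
- jar: jar 80 mm diameter, 110 mm high; origin under its centre

How it is judged:
By the outcome, as a careful person would: the job done as asked, in the order asked, and still so for the second after the job is handed in, with the robot touching nothing.
It also fails if it takes over 54 s, if anything falls off the work surface, if the arm or the gripper's body presses on something with over 40 N, if the wrist force passes 120 N, or if a joint passes its speed limit or range.

ROBOT

A 7-joint arm with a two-finger parallel gripper is mounted at the origin on the work surface. World frame = base frame: x ahead of the robot, y to its left, z up, the work surface at z = 0. Lengths are in m, angles in degrees, forces in N, time in s.
With the tool pointing down it reaches from about 0.425 to 0.875 m from the base axis. Payload 4.7 kg.
Tool frame: the origin (TCP) lies between the finger pads; the fingertips stand env.finger_overhang ahead of it and the grasp point (between the pads) lies 5 mm behind it (env.finger_overhang is the distance from the TCP to the fingertips, in m); z points along the fingers, y is the line along which they close (so a half turn about z gives the same grasp; the last joint's range is limited). The gripper opens to 87 mm and grips with 3 to 60 N. Pads are 19 mm wide; open, the fingers measure 117 mm over their backs; the gripper's body (75 mm by 190 mm) begins 51 mm behind the grasp point.
Start: joints at [-72.531, 18.392, -4.016, 83.108, 1.295, 78.541, -3.26], TCP at [0.186, 0.623, 0.237] pointing down, gripper open.
Joint ranges: [-163.93, 163.93], [-17.29, 119.83], [-79.2, 71.16], [3.27, 140.29], [-89.18, 269.18], [5.43, 117.66], [-154.24, 154.24]. Speed limits (degrees/s): [147.25, 147.25, 180, 180, 180, 180, 180].

INTERFACE

Orientations are given as [roll, pitch, yaw] about the fixed x, y, z axes, in that order (R = Rz(yaw) Ry(pitch) Rx(roll)).
In Python, from cell import telemetry, eyes, env, models gives the robot as it stands. The module is installed in compiled form; this text tells all that it offers.
- The arm moves only by the tool drive_tool, never from a script. Its arguments are lists of equal length, an entry for each row: "angular": the turn, a rotation vector about the tool's x, y, z in rad, a list of three; "delta_pos": the shift along the tool's x, y, z in cm, a list of three; "gripper": the finger opening in cm, from 0 to 8.7. A call has 1 to 20 rows; each row shifts and turns the commanded pose from where the row before left it, along the tool's axes as they then stand; what a row does not reach is not made up. A row lasts 1/10 s, in which the tool goes at most 50 mm and 8.59 degrees, less where a joint would pass 70% of its speed; a pose out of reach is approached as far as the arm can. A call with a gripper value outside its range is refused whole. The fingers move at their own pace and stop on an object; "squeeze" is the grip in N (left out, the last holds). Time passes only in rows, so rows that do not move let the fingers close. It gives the time, the measured TCP pose, the force, the opening and the grip force at its end, in the units of the state.
- telemetry.get_obs(): the state, without advancing time (a new reading comes with each control period).
- eyes.read_camera(name): name is "scene" or "top"; returns a dict with "pixels" (384x512x3 uint8, red, green, blue), "mtx" (3x3 intrinsics, pixels), "origin" and "orientation" of the camera in the world. Camera axes: x right, y down, z forward; pixel columns grow to the right and rows downward; lengths in m; the calibration is good to about 2 mm. A picture is of the moment at which its call begins. There is no depth.
- env.sign_off(): hands the job in; it is judged then, once.
Trained networks look in a picture, given as the dict that the camera call returned (one of the last four; its "shot" number tells which), for a name from the list of things; names that differ only in an ending like _2 or _b are one class to them, and where a whole thing is asked for, a point or a joint stands for the part that bears it (a point fixed in the world has none). Each returns a list of dicts, best first, with "p" (0 to 1); they miss things now and then, are a little off and sometimes report something else, mostly with a low value. They report only what shows in the picture. A call takes as long as a camera call.
- models.search_frame(picture, target): "centre" ([column, row] in pixels, amid what is visible of it).
- models.cut_out(picture, target): "pixels" (384x512 bool, what is visible of it) and "centre" ([column, row] in pixels, amid what is visible of it).
The state is a dict: "time_s": time; "qpos": joint angles; "joint_velocities": joint speeds; "effort": joint torques, N m; "tool_pos": TCP position; "tool_rot": TCP orientation; "force": force on the tool from outside, world axes, zero at the start; "wrist_torque": the same for the moment, N m; "grip_width": finger opening in m; "grasp_force": force on a finger pad.
Only numpy, scipy, OpenCV 4.12 (cv2) and the standard library are available. Lean on these libraries where they do the work, as an engineer would, in place of code of your own. Each camera call takes 0.05 s, during which the arm holds its last target. There are 200 camera calls.

## Working session

There is one attempt and no reset: what is moved stays moved. The work goes in short steps, Python scripts to look and compute and a tool call to move; the robot and the scene stay as the last step left them, time stands still between calls to the robot, and variables do not carry over. Pictures are saved under pics/ and viewed, at most 10 in all, crops included, and the job is handed in when it is done.

Besides the shell and the picture viewer there is one more tool, called after ">>>" by a JSON object that holds its "fn" and its "kwargs". drive_tool: Moves the arm, as the interface text tells. Its arguments: {"type":"object","properties":{"angular":{"type":"array","items":{"type":"array","items":{"type":"number"}}},"delta_pos":{"type":"array","items":{"type":"array","items":{"type":"number"}}},"gripper":{"type":"array","items":{"type":"number"}},"squeeze":{"type":"number"}},"required":["angular","delta_pos","gripper"]}

```bash
mkdir -p pics
cat > h.py <<'E'
import numpy as np, cv2
from cell import telemetry, eyes, env, models
from scipy.spatial.transform import Rotation as Ro
def shot(n,f=None):
    p=eyes.read_camera(n)
    if f: cv2.imwrite('pics/'+f,cv2.cvtColor(p['pixels'],cv2.COLOR_RGB2BGR))
    return p
E
python3 - <<'E'
from h import *
print(env.finger_overhang, telemetry.get_obs())
ps=[shot('scene','s0.png'),shot('top','t0.png')]
for p in ps:
    print(p['mtx'],p['origin'],p['orientation'])
    for t in ['knee_pin','tab','stay_foot','lid_hinge','lid_edge','keeper','tub']:
        print(t,[(np.round(d['centre'],1),round(d['p'],2)) for d in models.search_frame(p,t)[:2]])
cv2.imwrite('pics/both0.png',cv2.cvtColor(np.vstack([p['pixels'] for p in ps]),cv2.COLOR_RGB2BGR)[:, :])
E
```

```text
0.014 {'time_s': 0.0, 'qpos': array([-72.52993894,  18.44041271,  -4.0139423 ,  83.1748307 ,
         1.29465715,  78.5402927 ,  -3.26201557]), 'joint_velocities': array([-0.0522661 ,  0.00163372,  0.03385336, -0.06730549, -0.00958497,
        0.03393097, -0.05139229]), 'effort': array([ 5.57667056e-05, -4.91279769e+01, -4.03597355e-01, -3.12526274e+01,
       -6.39089313e-02,  4.35140985e-02,  1.64522830e-04]), 'tool_pos': array([0.18628511, 0.62218695, 0.23544655]), 'tool_rot': array([-1.79889681e+02,  5.88350333e-03,  1.63336101e+02]), 'force': array([ 1.00571022, -0.12384012, -1.13050483]), 'wrist_torque': array([ 0.00548126, -0.01211224,  0.00670416]), 'grasp_force': 0.0, 'grip_width': 0.08672201837352232}
[[351.11525661   0.         254.62622708]
 [  0.         351.11525661 189.22250757]
 [  0.           0.           1.        ]] [ 1.47938161 -0.25750803  1.11349722] [-133.4039907     1.22188114   80.50063813]
knee_pin []
tab [(array([249.4, 222.9]), 0.62)]
stay_foot [(array([292. , 224.3]), 0.92), (array([293.4, 216.5]), 0.4)]
lid_hinge [(array([292.3, 224.4]), 0.89), (array([290.5, 218.7]), 0.17)]
lid_edge [(array([290.6, 216.8]), 0.75), (array([344.3, 244.5]), 0.57)]
keeper [(array([287.4, 222.9]), 0.91)]
tub [(array([217.7, 241.2]), 0.79)]
[[379.65788133   0.         251.53006601]
 [  0.         379.65788133 196.92559116]
 [  0.           0.           1.        ]] [ 0.24047824 -0.14187357  1.55079771] [-1.67581094e+02  1.62934935e-01 -9.09201401e+01]
knee_pin [(array([258.6, 171.4]), 0.57), (array([169.2, 173.4]), 0.23)]
tab [(array([256.6, 167.5]), 0.41)]
stay_foot [(array([218.8, 182.8]), 0.64), (array([373.5, 225.9]), 0.51)]
lid_hinge [(array([217.9, 182.5]), 0.66), (array([330.6, 253.5]), 0.33)]
lid_edge [(array([210. , 160.6]), 0.86)]
keeper [(array([220.5, 183.3]), 0.74)]
tub [(array([288.3, 191.3]), 0.81)]
```

View pics/s0.png

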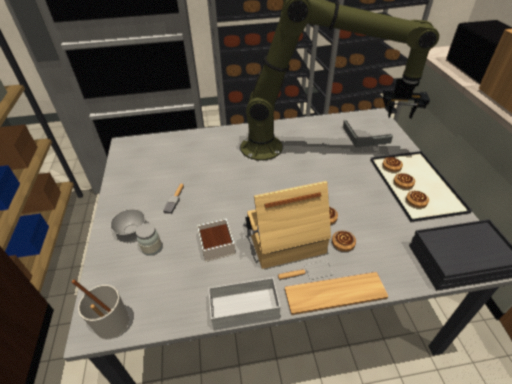

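View pics/t0.png

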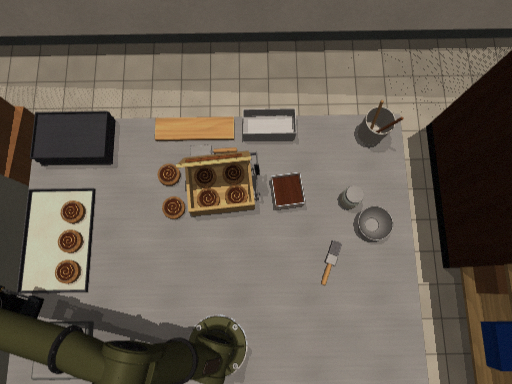

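The keeper stands with its open front towards the robot: (185–258, 150–215) in top, (245–330, 185–265) in scene. The stay and tub are on its right in top (stay near 256,168; tub near 288,190). I'll zoom in to get the corners.

Run:
```python
import cv2
t=cv2.imread('pics/t0.png')[140:225,175:310]; s=cv2.imread('pics/s0.png')[175:275,195:335]
for n,i in(('t0z',t),('s0z',s)): cv2.imwrite(f'pics/{n}.png',cv2.resize(i,None,fx=5.5,fy=5.5,interpolation=cv2.INTER_CUBIC))
```

```text
(no output)
```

View pics/t0z.png

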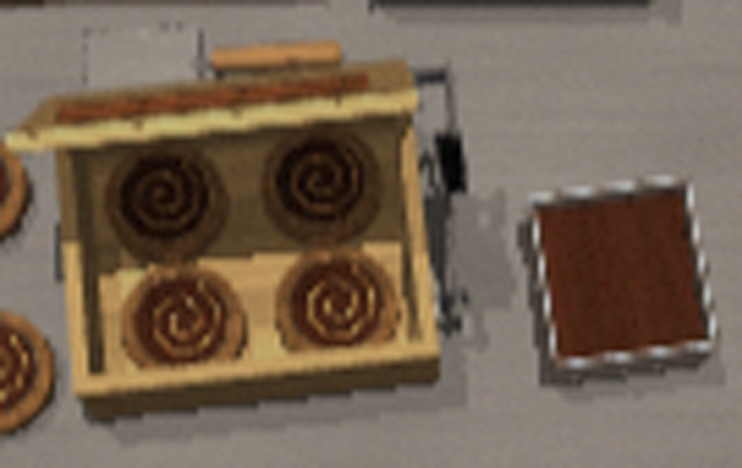

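View pics/s0z.png

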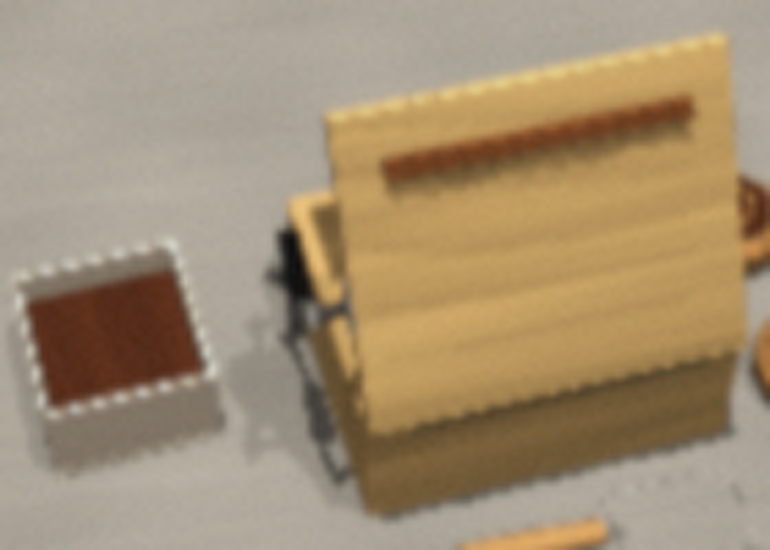

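The crops show the rim corners (top zoom 438,356 / 75,395), the lid corners (scene zoom 330,118 / 726,38), the base corners (375,513 / 733,430), and the black tab (top 452,162; scene 290,262). Next I'll fit the keeper pose.

```bash
cat >> h.py <<'E'
C={'t':(np.array([[379.65788,0,251.53],[0,379.65788,196.9256],[0,0,1]]),np.array([0.24047824,-0.14187357,1.55079771]),[-167.581094,.162934935,-90.9201401]),
's':(np.array([[351.11526,0,254.6262],[0,351.11526,189.2225],[0,0,1]]),np.array([1.47938161,-0.25750803,1.11349722]),[-133.4039907,1.22188114,80.50063813])}
def proj(c,P):
    K,o,e=C[c]; q=K@(Ro.from_euler('xyz',e,degrees=True).as_matrix().T@(np.asarray(P)-o)); return q[:2]/q[2]
def tri(a,b):
    A=[];B=[]
    for c,u in(('t',a),('s',b)):
        K,o,e=C[c]; d=Ro.from_euler('xyz',e,degrees=True).as_matrix()@np.linalg.solve(K,[*u,1]); d/=np.linalg.norm(d)
        M=np.eye(3)-np.outer(d,d); A.append(M);B.append(M@o)
    return np.linalg.lstsq(np.vstack(A),np.hstack(B),rcond=None)[0]
def z2p(c,u): 
    o=(175,140) if c=='t' else (195,175); return np.array(o)+(np.array(u)+.5)/5.5-.5
E
cat > fit.py <<'E'
from h import *
from scipy.optimize import least_squares
a=np.radians(65); d=np.array([-np.cos(a),0,np.sin(a)]); n=np.array([np.sin(a),0,np.cos(a)])
H=lambda y:np.array([.105,y,.1])
L=lambda y:H(y)+.218*d+.012*n
obs=[('t',(-.105,-.13,.1),(438,356)),('t',(-.105,.13,.1),(75,395)),('s',L(-.13),(330,118)),('s',L(.13),(726,38)),
('s',(.105,-.13,0),(375,513)),('s',(.105,.13,0),(733,430))]
W=lambda q,P:np.r_[q[:2],0]+Ro.from_euler('z',q[2]).apply(P)
r=lambda q:np.hstack([proj(c,W(q,P))-z2p(c,u) for c,P,u in obs])
s=least_squares(r,[.5,0,0],loss='soft_l1',f_scale=.7); q=s.x
print(q[:2],np.degrees(q[2])); print(r(q).round(1))
f=np.array([-.06,-.152,.075]); 
# knee: 115 from foot, z=.141
kz=.066; dx=np.sqrt(.115**2-kz**2)
for sg in(1,-1):
    k=f+[sg*dx,0,kz]; t=k+.038*np.array([-np.sin(np.radians(40)),0,np.cos(np.radians(40))])
    print('foot',W(q,f),'knee',W(q,k),'tab',W(q,t),proj('t',W(q,t)),proj('s',W(q,t)),z2p('t',(452,162)),z2p('s',(290,262)))
print('tri tab',tri(z2p('t',(452,162)),z2p('s',(290,262))))
print('edge',W(q,L(0)))
print('tub', tri((288.3,191.3),(217.7,241.2)))
E
python3 fit.py
```

```text
[ 0.62480981 -0.01212218] 6.0142978627664005
[-0.1 -0.9 -0.6 -0.1 -0.2 -0.2  0.9 -1.  -0.8  0.6 -1.2 -0.4]
foot [ 0.58106612 -0.16957213  0.075     ] knee [ 0.67472312 -0.15970475  0.141     ] tab [ 0.65043164 -0.16226402  0.17010969] [256.21592466 169.51648572] [248.25910467 220.94583433] [256.77272727 169.04545455] [247.31818182 222.22727273]
foot [ 0.58106612 -0.16957213  0.075     ] knee [ 0.48740911 -0.17943951  0.141     ] tab [ 0.46311763 -0.18199878  0.17010969] [262.53424776 218.37150199] [236.11530498 186.53458942] [256.77272727 169.04545455] [247.31818182 222.22727273]
tri tab [ 0.65311101 -0.16531557  0.1669372 ]
edge [ 0.64842403 -0.00963426  0.30264652]
tub [ 0.59947321 -0.28849305  0.01931395]
```

>>> {"fn": "drive_tool", "kwargs": {"angular": [[0, 0, 0], [0, 0, 0], [0, 0, 0], [0, 0, 0], [0, 0, 0], [0, 0, 0], [0, 0, 0], [0, 0, 0], [0, 0, 0], [0, 0, 0], [0, 0, 0], [0, 0, 0], [0, 0, 0.14], [0, 0, 0.14], [0, 0, 0.14], [0, 0, 0.14], [0, 0, 0.14], [0, 0, 0.14]], "delta_pos": [[0, 0, -4], [0, 0, -4], [-3.8, -1.7, -0.5], [-3.8, -1.7, 0], [-3.8, -1.7, 0], [-3.8, -1.7, 0], [-3.8, -1.7, 0], [-3.8, -1.7, 0], [-3.8, -1.7, 0], [-3.8, -1.7, 0], [-3.8, -1.7, 0], [-3.8, -1.7, 0], [0, 0, 0], [0, 0, 0], [0, 0, 0], [0, 0, 0], [0, 0, 0], [0, 0, 0]], "gripper": [4, 4, 4, 4, 4, 4, 4, 4, 4, 4, 4, 4, 4, 4, 4, 4, 4, 4], "squeeze": 15}}

```text
time_s: 2.6
tool_pos: [0.5017, 0.3509, 0.3216]
tool_rot: [180.0, -0.0, 114.9]
force: [0.2, 0.2, -0.2]
grip_width: 0.0399
grasp_force: 0.0
```

```bash
cat >> h.py <<'E'
q=np.array([0.6248,-0.0121]); YAW=6.0
KX=np.array([np.cos(np.radians(YAW)),np.sin(np.radians(YAW)),0]); KY=np.array([-KX[1],KX[0],0])
def kw(x,y,z): return np.r_[q,0]+x*KX+y*KY+np.array([0,0,z])
def Rt(lean): return Ro.from_euler('z',YAW,degrees=True)*Ro.from_euler('x',180,degrees=True)*Ro.from_euler('y',lean,degrees=True)
def go(P,lean):
    "single step to the target in tool axes: first turn, then shift in the turned frame"
    o=telemetry.get_obs(); R=Ro.from_euler('xyz',o['tool_rot'],degrees=True); T=Rt(lean)
    d=np.asarray(P)-o['tool_pos']
    print('turn(rad)',(R.inv()*T).as_rotvec().round(3),'shift now cm',(R.inv().apply(d)*100).round(2),'shift after turn',(T.inv().apply(d)*100).round(2))
E
python3 - <<'E'
from h import *
# linkage
F=np.array([-.06,.075]);Hh=np.array([.105,.1])
r0=np.array([.0726,.183])-Hh; rr=np.hypot(*r0)
for lid in [-1,0,2,4,6,8,10,15,20,30,45,55,65]:
    a=np.radians(68.7-lid); P=Hh+rr*np.array([-np.cos(a),np.sin(a)]); v=P-F; D=np.hypot(*v)
    c=(.115**2+D*D-.057**2)/(2*.115*D); 
    th=np.arctan2(v[1],v[0])+np.arccos(min(c,1)); k=F+.115*np.array([np.cos(th),np.sin(th)])
    print(lid,'link',np.degrees(th).round(1),'knee z',k.round(4))
tab=np.array([.6518,-.1638,.169]);a=Rt(35).as_matrix()[:,2]
o=telemetry.get_obs();print(o['tool_pos'],o['tool_rot'],o['time_s'],o['qpos'].round(0))
print(tab+.005*a-.12*a); go(tab+.005*a-.12*a,35)
E
```

```text
-1 link 39.0 knee z [0.0294 0.1474]
0 link 43.4 knee z [0.0236 0.154 ]
2 link 48.0 knee z [0.0169 0.1605]
4 link 51.1 knee z [0.0122 0.1645]
6 link 53.5 knee z [0.0083 0.1675]
8 link 55.6 knee z [0.0049 0.1699]
10 link 57.5 knee z [0.0019 0.1719]
15 link 61.2 knee z [-0.0046  0.1758]
20 link 64.0 knee z [-0.0096  0.1784]
30 link 67.3 knee z [-0.0156  0.1811]
45 link 65.8 knee z [-0.0128  0.1799]
55 link 59.7 knee z [-0.002   0.1743]
65 link 49.7 knee z [0.0144 0.1627]
[0.50166705 0.3509044  0.32163475] [ 1.79991998e+02 -5.43368031e-03  1.14882526e+02] 2.6 [-50.  12.  15.  82.  -3.  87. -10.]
[ 0.58620005 -0.17069483  0.26320249]
turn(rad) [-0.578  0.413  1.833] shift now cm [-50.88 -14.28   5.84] shift after turn [-0.93 52.76  6.48]
```

>>> {"fn": "drive_tool", "kwargs": {"angular": [[0, 0, 0.14], [0, 0, 0.14], [0, 0, 0.14], [0, 0, 0.14], [0, 0, 0.14], [0, 0, 0.14], [0, 0, 0.14], [0, 0, 0.14], [0, 0, 0.14], [0, 0, 0.14], [0, 0, 0.14], [0, 0, 0.14], [0, 0, 0.14], [0, 0, 0.08], [0, 0, 0], [0, 0, 0], [0, 0, 0], [0, 0, 0], [0, 0, 0], [0, 0, 0]], "delta_pos": [[0, 0, 0], [0, 0, 0], [0, 0, 0], [0, 0, 0], [0, 0, 0], [0, 0, 0], [0, 0, 0], [0, 0, 0], [0, 0, 0], [0, 0, 0], [0, 0, 0], [0, 0, 0], [0, 0, 0], [0, 0, 0], [0, 4.8, 0], [0, 4.8, 0], [0, 4.8, 0], [0, 4.8, 0], [0, 4.8, 0], [0, 4.8, 0]], "gripper": [4, 4, 4, 4, 4, 4, 4, 4, 4, 4, 4, 4, 4, 4, 4, 4, 4, 4, 4, 4]}}

```text
time_s: 4.6
tool_pos: [0.5334, 0.0628, 0.3219]
tool_rot: [-180.0, -0.1, 6.4]
force: [1.4, 0.0, 0.6]
grip_width: 0.0403
grasp_force: 0.0
```

>>> {"fn": "drive_tool", "kwargs": {"angular": [[0, 0, 0], [0, 0, 0], [0, 0, 0], [0, 0, 0], [0, 0, 0], [0, 0.12, 0], [0, 0.12, 0], [0, 0.12, 0], [0, 0.12, 0], [0, 0.13, 0], [0, 0, 0]], "delta_pos": [[0, 4.8, 0], [0, 4.8, 0], [0, 4.8, 0], [0, 4.8, 0], [0, 4.7, 0], [0, 0, 0], [0, 0, 0], [0, 0, 0], [0, 0, 0], [0, 0, 0], [0, 0, 0]], "gripper": [4, 4, 4, 4, 4, 4, 4, 4, 4, 4, 4]}}

```text
time_s: 5.7
tool_pos: [0.5566, -0.1751, 0.3199]
tool_rot: [-179.6, -33.1, 6.0]
force: [0.4, -0.4, -0.7]
grip_width: 0.0401
grasp_force: 0.0
```

Run:
```python
from h import *
tab=np.array([.6518,-.1638,.169]);a=Rt(35).as_matrix()[:,2]
go(tab+.005*a-.06*a,35)
```

```text
turn(rad) [-0.006  0.034 -0.001] shift now cm [-0.38 -0.05 12.38] shift after turn [-0.8  -0.13 12.36]
```

>>> {"fn": "drive_tool", "kwargs": {"angular": [[0, 0.03, 0], [0, 0, 0], [0, 0, 0], [0, 0, 0], [0, 0, 0]], "delta_pos": [[-0.2, 0, 3], [-0.2, -0.05, 3.1], [-0.2, 0, 3.1], [-0.1, 0, 3.1], [0, 0, 0]], "gripper": [4, 4, 4, 4, 4]}}

```text
time_s: 6.2
tool_pos: [0.6233, -0.1614, 0.2116]
tool_rot: [-179.8, -34.3, 6.6]
force: [-0.9, 0.2, -1.0]
grip_width: 0.04
grasp_force: 0.0
```

Run:
```python
from h import *
tab=np.array([.6518,-.1638,.169]);a=Rt(35).as_matrix()[:,2]
go(tab+.005*a,35)
p=shot('scene');t=shot('top')
i=np.hstack([cv2.resize(p['pixels'][170:270,195:270],None,fx=5.3,fy=5.3,interpolation=cv2.INTER_CUBIC),cv2.resize(t['pixels'][130:230,220:295],None,fx=5.3,fy=5.3,interpolation=cv2.INTER_CUBIC)])
cv2.imwrite('pics/pre.png',i[:,:,::-1])
```

```text
turn(rad) [-0.009  0.013  0.009] shift now cm [-0.08  0.59  5.6 ] shift after turn [-0.14  0.54  5.6 ]
```

View pics/pre.png

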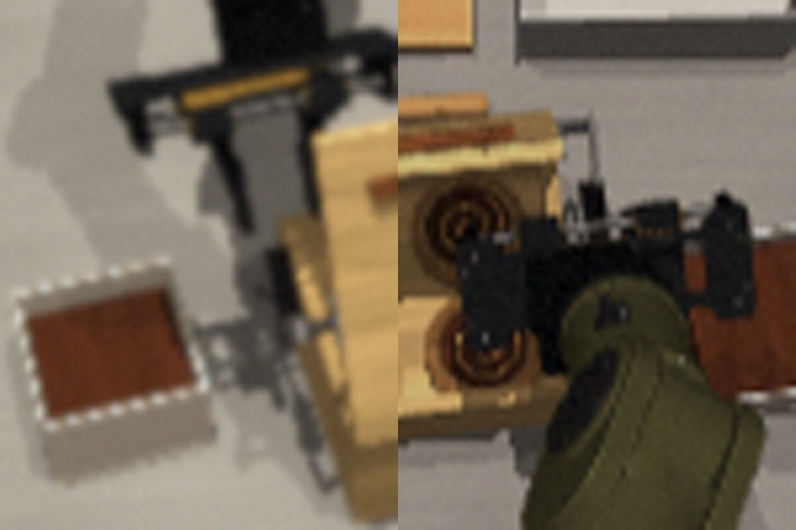

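The pictures show the fingers lined up in front of and above the tab (top 593,200; scene 283,270), with the tab between them. I'll advance with a small y correction and close.

>>> {"fn": "drive_tool", "kwargs": {"angular": [[0, 0, 0], [0, 0, 0], [0, 0, 0], [0, 0, 0], [0, 0, 0]], "delta_pos": [[0, 0.45, 0], [-0.05, 0, 1.9], [-0.05, 0, 1.9], [0, 0, 1.8], [0, 0, 0]], "gripper": [4, 4, 4, 4, 4]}}

```text
time_s: 6.8
tool_pos: [0.6549, -0.1643, 0.1689]
tool_rot: [-179.8, -34.7, 6.4]
force: [-1.0, -0.7, -0.3]
grip_width: 0.0397
grasp_force: 0.0
```

>>> {"fn": "drive_tool", "kwargs": {"angular": [[0, 0, 0], [0, 0, 0], [0, 0, 0], [0, 0, 0], [0, 0, 0], [0, 0, 0], [0, 0, 0], [0, 0, 0]], "delta_pos": [[0, 0, 0], [0, 0, 0], [0, 0, 0], [0, 0, 0], [0, 0, 0], [0, 0, 0], [0, 0, 0], [0, 0, 0]], "gripper": [2.5, 2.2, 1.8, 1.4, 1, 1, 1, 1], "squeeze": 25}}

```text
time_s: 7.6
tool_pos: [0.655, -0.1643, 0.17]
tool_rot: [-179.7, -34.8, 6.3]
force: [-5.3, 2.0, 6.1]
grip_width: 0.0141
grasp_force: 25.0
```

>>> {"fn": "drive_tool", "kwargs": {"angular": [[0, 0.03, 0], [0, 0.03, 0], [0, 0.03, 0], [0, 0.03, 0], [0, 0, 0]], "delta_pos": [[-0.11, 0, -0.35], [-0.11, 0, -0.35], [-0.11, 0, -0.35], [-0.11, 0, -0.35], [0, 0, 0]], "gripper": [1, 1, 1, 1, 1]}}

```text
time_s: 8.1
tool_pos: [0.6429, -0.1655, 0.1783]
tool_rot: [-179.6, -41.8, 6.2]
force: [0.2, 1.8, 0.7]
grip_width: 0.0141
grasp_force: 25.0
```

>>> {"fn": "drive_tool", "kwargs": {"angular": [[0, 0.03, 0], [0, 0.03, 0], [0, 0.03, 0], [0, 0.03, 0], [0, 0.03, 0], [0, 0.03, 0], [0, 0.03, 0], [0, 0, 0], [0, 0, 0]], "delta_pos": [[-0.11, 0, -0.35], [-0.11, 0, -0.35], [-0.11, 0, -0.35], [-0.11, 0, -0.35], [-0.11, 0, -0.35], [-0.11, 0, -0.35], [-0.11, 0, -0.35], [0, 0, 0], [0, 0, 0]], "gripper": [1, 1, 1, 1, 1, 1, 1, 1, 1]}}

```text
time_s: 9.0
tool_pos: [0.6202, -0.1677, 0.1891]
tool_rot: [-179.6, -53.7, 6.3]
force: [-4.8, 3.7, 4.5]
grip_width: 0.014
grasp_force: 25.0
```

Run:
```python
from h import *
p=shot('scene');t=shot('top')
i=np.hstack([cv2.resize(p['pixels'][170:270,195:335],None,fx=3.5,fy=3.5,interpolation=cv2.INTER_CUBIC),cv2.resize(t['pixels'][130:230,200:285],None,fx=3.5,fy=3.5,interpolation=cv2.INTER_CUBIC)])
cv2.imwrite('pics/lift.png',i[:,:,::-1])
```

```text
(no output)
```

View pics/lift.png

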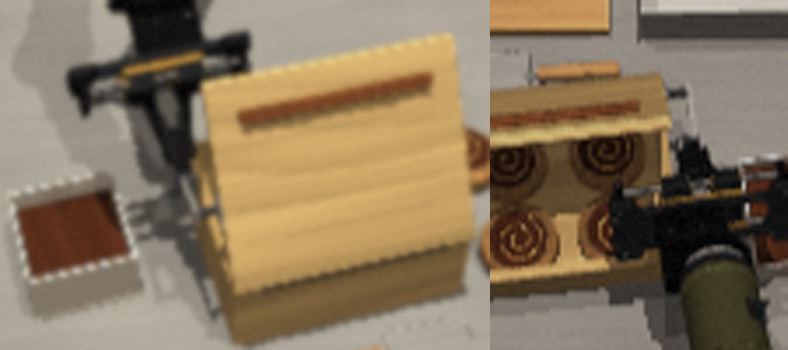

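The lid has lowered slightly: its left corner went from scene (255,196) to (253,194). The tool turned 19° with the link, so the stay is past centre. Now I'll release and back off.

>>> {"fn": "drive_tool", "kwargs": {"angular": [[0, 0, 0], [0, 0, 0], [0, 0, 0], [0, 0, 0], [0, 0, 0], [0, 0, 0], [0, 0, 0], [0, -0.14, 0], [0, -0.14, 0], [0, -0.14, 0], [0, -0.14, 0], [0, -0.14, 0], [0, -0.14, 0], [0, -0.1, 0], [0, 0, 0]], "delta_pos": [[0, 0, 0], [0, 0, 0], [0, 0, 0], [0, 0, -2], [0, 0, -4], [0, 0, -4], [0, 0, -4], [0, 0, 0], [0, 0, 0], [0, 0, 0], [0, 0, 0], [0, 0, 0], [0, 0, 0], [0, 0, 0], [0, 0, 0]], "gripper": [3.5, 3.5, 3.5, 3.5, 3.5, 3.5, 3.5, 3.5, 3, 2, 1, 0, 0, 0, 0]}}

```text
time_s: 10.6
tool_pos: [0.5579, -0.1724, 0.2432]
tool_rot: [-179.1, -5.1, 7.4]
force: [0.5, -0.2, -0.3]
grip_width: 0.0008
grasp_force: 0.0
```

Run:
```python
from h import *
o=telemetry.get_obs();print(o['qpos'].round(0))
p=shot('scene');t=shot('top')
for n in ['lid_edge','knee_pin']: print(n,[(d['centre'],d['p']) for d in models.search_frame(p,n)[:2]])
i=np.hstack([cv2.resize(p['pixels'][170:270,195:335],None,fx=3.5,fy=3.5,interpolation=cv2.INTER_CUBIC),cv2.resize(t['pixels'][130:230,200:285],None,fx=3.5,fy=3.5,interpolation=cv2.INTER_CUBIC)])
cv2.imwrite('pics/rel.png',i[:,:,::-1])
# model corners for lid lowered by L
for L in (0,4,6,8,10,14):
    a=np.radians(65-L); d=np.array([-np.cos(a),0,np.sin(a)]); n=np.array([np.sin(a),0,np.cos(a)])
    for y in(-.13,.13):
        P=np.array([.105,y,.1])+.218*d+.012*n; print(L,y,((proj('s',kw(*P))-[195,170])*3.5).round(0),end=' ')
    print()
```

```text
[ 12.   7.   5.  96.  -4.  72. -65.]
lid_edge [([288.4, 216.5], 0.87)]
knee_pin [([245.4, 218.8], 0.45)]
0 -0.13 [208.  90.] 0 0.13 [464.  37.] 
4 -0.13 [204.  85.] 4 0.13 [457.  33.] 
6 -0.13 [202.  83.] 6 0.13 [454.  31.] 
8 -0.13 [201.  81.] 8 0.13 [451.  29.] 
10 -0.13 [199.  80.] 10 0.13 [448.  28.] 
14 -0.13 [196.  77.] 14 0.13 [442.  26.]
```

View pics/rel.png

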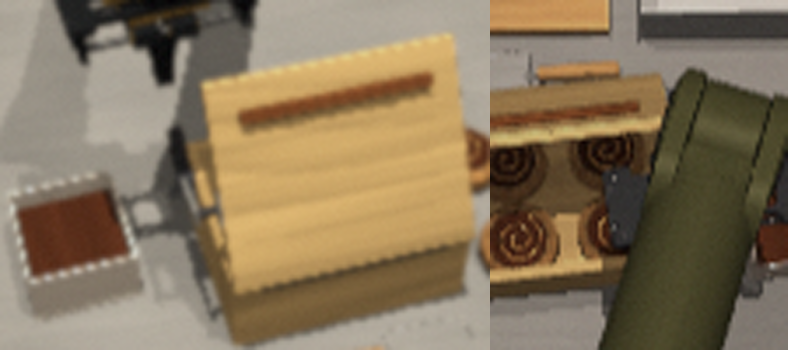

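The lid has stayed about 5° lowered, with its corner at zoom (204,84), and the tool is clear. Next I'll move behind the lid at its middle, with the fingers closed.

Run:
```python
from h import *
go(kw(.06,0,.40),0)
def tcp(A,s=.203,off=0):
    a=np.radians(A); return np.array([.105-s*np.cos(a)+(.012+off)*np.sin(a)+.0095,.1+s*np.sin(a)+(.012+off)*np.cos(a)+.014])
pr=None
for A in [60,55,50,45,40,35,30,25,20,15,10,5,0]:
    t=tcp(A); print(A,t.round(4),'d(tool x,z cm)',None if pr is None else ((t-pr)*[100,-100]).round(2)); pr=t
# strip location s
for s in (.15,.16,.17,.18,.19,.2):
    a=np.radians(60); P=np.array([.105,-.1,.1])+s*np.array([-np.cos(a),0,np.sin(a)])+.012*np.array([np.sin(a),0,np.cos(a)])
    print(s,((proj('s',kw(*P))-[195,170])*3.5).round(0))
```

```text
turn(rad) [-0.017 -0.091  0.021] shift now cm [ 16.4  -15.32 -13.94] shift after turn [ 14.72 -15.41 -15.62]
60 [0.0234 0.2958] d(tool x,z cm) None
55 [0.0079 0.2872] d(tool x,z cm) [-1.55  0.86]
50 [-0.0068  0.2772] d(tool x,z cm) [-1.47  1.  ]
45 [-0.0206  0.266 ] d(tool x,z cm) [-1.38  1.12]
40 [-0.0333  0.2537] d(tool x,z cm) [-1.27  1.23]
35 [-0.0449  0.2403] d(tool x,z cm) [-1.16  1.34]
30 [-0.0553  0.2259] d(tool x,z cm) [-1.04  1.44]
25 [-0.0644  0.2107] d(tool x,z cm) [-0.91  1.52]
20 [-0.0722  0.1947] d(tool x,z cm) [-0.77  1.6 ]
15 [-0.0785  0.1781] d(tool x,z cm) [-0.63  1.66]
10 [-0.0833  0.1611] d(tool x,z cm) [-0.49  1.71]
5 [-0.0867  0.1436] d(tool x,z cm) [-0.33  1.74]
0 [-0.0885  0.126 ] d(tool x,z cm) [-0.18  1.76]
0.15 [244. 145.]
0.16 [242. 135.]
0.17 [241. 125.]
0.18 [239. 115.]
0.19 [238. 106.]
0.2 [236.  96.]
```

>>> {"fn": "drive_tool", "kwargs": {"angular": [[0, -0.09, 0], [0, 0, 0], [0, 0, 0], [0, 0, 0.02], [0, 0, 0], [0, 0, 0], [0, 0, 0], [0, 0, 0], [0, 0, 0], [0, 0, 0]], "delta_pos": [[0, 0, -3.9], [0, 0, -3.9], [0, 0, -3.9], [0, 0, -3.9], [2.9, -3.1, 0], [2.9, -3.1, 0], [2.9, -3.1, 0], [2.9, -3.1, 0], [2.9, -3.1, 0], [0, 0, 0]], "gripper": [0, 0, 0, 0, 0, 0, 0, 0, 0, 0]}}

```text
time_s: 11.8
tool_pos: [0.6804, 0.0001, 0.4007]
tool_rot: [-178.8, -0.0, 6.7]
force: [0.1, 0.1, -0.7]
grip_width: 0.0003
grasp_force: 0.0
```

Run:
```python
from h import *
go(kw(.05,0,.30),0)
```

```text
turn(rad) [-0.02  -0.     0.012] shift now cm [-0.67  0.83 10.05] shift after turn [-0.66  0.63 10.07]
```

>>> {"fn": "drive_tool", "kwargs": {"angular": [[-0.02, 0, 0.01], [0, 0, 0], [0, 0, 0], [0, 0, 0], [0, 0, 0], [0, 0, 0], [0, 0, 0], [0, 0, 0], [0, 0, 0]], "delta_pos": [[0, 0.6, 2.5], [-0.2, 0, 2.5], [-0.2, 0, 2.5], [-0.2, 0, 2.5], [0, 0, 0], [-0.8, 0, 0], [-0.7, 0, 0], [-0.7, 0, 0], [0, 0, 0]], "gripper": [0, 0, 0, 0, 0, 0, 0, 0, 0]}}

```text
time_s: 12.7
tool_pos: [0.6518, -0.0157, 0.3044]
tool_rot: [179.7, -0.2, 5.6]
force: [-0.0, 0.4, 0.1]
grip_width: 0.0004
grasp_force: 0.0
```

Run:
```python
from h import *
o=telemetry.get_obs();d=o['tool_pos']-np.r_[q,0];print(d@KX,d@KY,d[2],o['force'],o['tool_rot'])
```

```text
0.02643428896804302 -0.006425320636967047 0.3044193282141967 [-0.01420594  0.42559422  0.10038256] [179.72891617  -0.19241485   5.6060967 ]
```

>>> {"fn": "drive_tool", "kwargs": {"angular": [[0, 0, 0], [0, 0, 0], [0, 0, 0], [0, 0, 0], [0, 0, 0], [0, 0, 0], [0, 0, 0], [0, 0, 0], [0, 0, 0], [0, 0, 0], [0, 0, 0]], "delta_pos": [[-0.3, 0, 0.22], [-0.3, 0, 0.22], [-0.53, 0, 0.29], [-0.53, 0, 0.29], [-0.53, 0, 0.29], [-0.5, 0, 0.34], [-0.5, 0, 0.34], [-0.5, 0, 0.34], [-0.47, 0, 0.38], [-0.47, 0, 0.38], [-0.47, 0, 0.38]], "gripper": [0, 0, 0, 0, 0, 0, 0, 0, 0, 0, 0]}}

```text
time_s: 13.8
tool_pos: [0.601, -0.0205, 0.2674]
tool_rot: [179.8, -0.0, 5.6]
force: [2.7, 1.1, 0.2]
grip_width: 0.0002
grasp_force: 1.1
```

Run:
```python
from h import *
o=telemetry.get_obs();d=o['tool_pos']-np.r_[q,0];print(d@KX,d@KY,d[2],o['force'],o['tool_rot'])
p=shot('scene')
cv2.imwrite('pics/mid.png',cv2.resize(p['pixels'][150:270,195:335],None,fx=4.5,fy=4.5,interpolation=cv2.INTER_CUBIC)[:,:,::-1])
```

```text
-0.02452202889049288 -0.005908622370386147 0.26741959768107787 [2.70977509 1.08301759 0.21726356] [ 1.79751503e+02 -4.06510791e-02  5.62986101e+00]
```

View pics/mid.png

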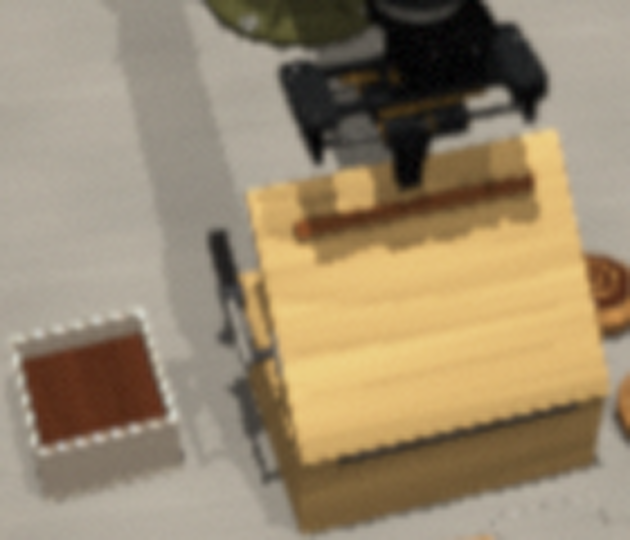

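The lid is at about 45°. The fingertips (zoom 408,185) are on the face between the strip and the free edge, and the stay is folding up (zoom 222,260). I'll continue along the arc.

>>> {"fn": "drive_tool", "kwargs": {"angular": [[0, 0, 0], [0, 0, 0], [0, 0, 0], [0, 0, 0], [0, 0, 0], [0, 0, 0], [0, 0, 0], [0, 0, 0], [0, 0, 0], [0, 0, 0], [0, 0, 0], [0, 0, 0], [0, 0, 0], [0, 0, 0], [0, 0, 0]], "delta_pos": [[-0.43, 0, 0.42], [-0.43, 0, 0.42], [-0.43, 0, 0.42], [-0.4, 0, 0.46], [-0.4, 0, 0.46], [-0.4, 0, 0.46], [-0.35, 0, 0.49], [-0.35, 0, 0.49], [-0.35, 0, 0.49], [-0.31, 0, 0.52], [-0.31, 0, 0.52], [-0.31, 0, 0.52], [-0.26, 0, 0.55], [-0.26, 0, 0.55], [-0.26, 0, 0.55]], "gripper": [0, 0, 0, 0, 0, 0, 0, 0, 0, 0, 0, 0, 0, 0, 0]}}

```text
time_s: 15.35
tool_pos: [0.5491, -0.0261, 0.194]
tool_rot: [179.7, -0.0, 5.6]
force: [1.3, 1.0, 1.3]
grip_width: 0.0004
grasp_force: 0.7
```

Run:
```python
from h import *
o=telemetry.get_obs();d=o['tool_pos']-np.r_[q,0];print(d@KX,d@KY,d[2],o['force'],o['tool_rot'])
```

```text
-0.07679780065625624 -0.006031080319079969 0.19400442628215314 [1.30966534 1.00704652 1.25588849] [ 1.79744043e+02 -3.90276058e-02  5.62255269e+00]
```

>>> {"fn": "drive_tool", "kwargs": {"angular": [[0, 0, 0], [0, 0, 0], [0, 0, 0], [0, 0, 0], [0, 0, 0], [0, 0, 0], [0, 0, 0], [0, 0, 0], [0, 0, 0], [0, 0, 0], [0, 0, 0], [0, 0, 0], [0, 0, 0], [0, 0, 0]], "delta_pos": [[-0.21, 0, 0.56], [-0.21, 0, 0.56], [-0.21, 0, 0.56], [-0.17, 0, 0.58], [-0.17, 0, 0.58], [-0.16, 0, 0.58], [-0.1, 0, 0.4], [-0.1, 0, 0.4], [-0.05, 0, 0.35], [-0.05, 0, 0.3], [-0.03, 0, 0.3], [-0.03, 0, 0.3], [-0.02, 0, 0.3], [0, 0, 0]], "gripper": [0, 0, 0, 0, 0, 0, 0, 0, 0, 0, 0, 0, 0, 0]}}

```text
time_s: 16.75
tool_pos: [0.534, -0.0278, 0.1361]
tool_rot: [179.7, 0.0, 5.6]
force: [0.3, 0.1, 0.3]
grip_width: 0.001
grasp_force: 0.0
```

>>> {"fn": "drive_tool", "kwargs": {"angular": [[0, 0, 0], [0, 0, 0], [0, 0, 0], [0, 0, 0], [0, 0, 0], [0, 0, 0]], "delta_pos": [[-0.02, 0, 0.15], [-0.02, 0, 0.15], [0, 0, 0.15], [0, 0, 0.15], [0, 0, 0.15], [0, 0, 0]], "gripper": [0, 0, 0, 0, 0, 0]}}

```text
time_s: 17.35
tool_pos: [0.534, -0.0278, 0.129]
tool_rot: [179.7, -0.0, 5.6]
force: [-0.4, -0.5, 0.1]
grip_width: 0.0009
grasp_force: 0.0
```

>>> {"fn": "drive_tool", "kwargs": {"angular": [[0, 0, 0], [0, 0, 0], [0, 0, 0]], "delta_pos": [[0, 0, 0.1], [0, 0, 0.1], [0, 0, 0]], "gripper": [0, 0, 0]}}

```text
time_s: 17.65
tool_pos: [0.534, -0.0278, 0.1271]
tool_rot: [179.7, -0.0, 5.6]
force: [-0.4, 0.4, 0.3]
grip_width: 0.0007
grasp_force: 0.0
```

>>> {"fn": "drive_tool", "kwargs": {"angular": [[0, 0, 0], [0, 0, 0], [0, 0, 0]], "delta_pos": [[0, 0, 0.1], [0, 0, 0.1], [0, 0, 0]], "gripper": [0, 0, 0]}}

```text
time_s: 17.95
tool_pos: [0.5341, -0.0278, 0.1264]
tool_rot: [179.7, -0.1, 5.6]
force: [-3.1, -0.1, 7.0]
grip_width: 0.0002
grasp_force: 3.6
```

Run:
```python
from h import *
print(telemetry.get_obs()['force'])
p=shot('scene')
cv2.imwrite('pics/end.png',cv2.resize(p['pixels'][165:275,195:335],None,fx=5,fy=5,interpolation=cv2.INTER_CUBIC)[:,:,::-1])
for z in(.112,.12):
  for y in(-.13,.13): print(z,y,((proj('s',kw(-.113,y,z))-[195,165])*5).round(0))
```

```text
[-3.0990282  -0.07959873  7.04890809]
0.112 -0.13 [256. 210.]
0.112 0.13 [565. 144.]
0.12 -0.13 [256. 203.]
0.12 0.13 [566. 137.]
```

View pics/end.png

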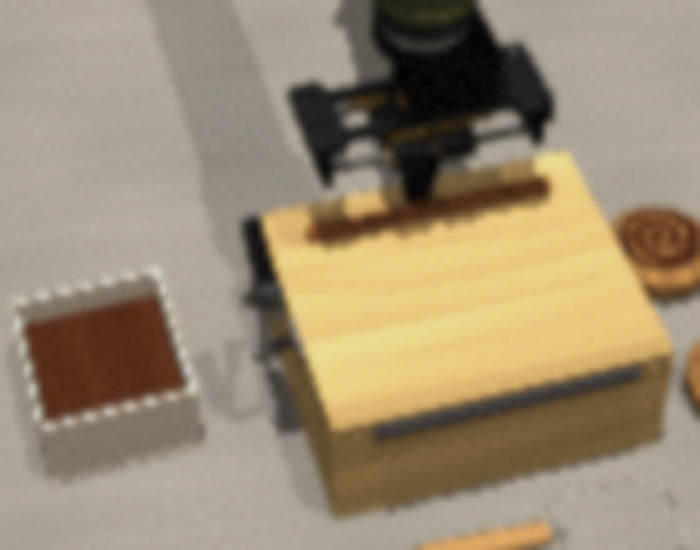

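The lid is flat on the box. Its corners at zoom (263,213) and (568,152) match the shut model, (256,210) and (565,144). One firm press to confirm, then I'll lift away.

>>> {"fn": "drive_tool", "kwargs": {"angular": [[0, 0, 0], [0, 0, 0], [0, 0, 0]], "delta_pos": [[0, 0, 0.1], [0, 0, 0.1], [0, 0, 0]], "gripper": [0, 0, 0]}}

```text
time_s: 18.3
tool_pos: [0.5341, -0.0278, 0.1263]
tool_rot: [179.7, -0.1, 5.6]
force: [-6.9, -0.2, 17.3]
grip_width: 0.0005
grasp_force: 8.9
```

Position holds at 17 N, so it is fully shut.

>>> {"fn": "drive_tool", "kwargs": {"angular": [[0, 0, 0], [0, 0, 0], [0, 0, 0], [0, 0, 0], [0, 0, 0], [0, 0, 0], [0, 0, 0], [0, 0, 0]], "delta_pos": [[0, 0, -0.3], [0, 0, -1], [0, 0, -3], [0, 0, -4], [0, 0, -4], [0, 0, -3], [0, 0, 0], [0, 0, 0]], "gripper": [0, 0, 0, 0, 0, 0, 0, 0]}}

```text
time_s: 19.1
tool_pos: [0.5341, -0.0272, 0.277]
tool_rot: [179.7, -0.1, 5.6]
force: [0.3, 0.4, -0.2]
grip_width: 0.0004
grasp_force: 0.0
```

Run:
```python
from h import *
p=shot('scene'); a=cv2.imread('pics/end.png')
b=cv2.resize(p['pixels'][165:275,195:335],None,fx=5,fy=5,interpolation=cv2.INTER_CUBIC)[:,:,::-1]
print('lid change',np.abs(a.astype(int)-b)[230:500,200:690].mean())
cv2.imwrite('pics/fin.png',b)
```

```text
lid change 1.708790627362056
```

View pics/fin.png

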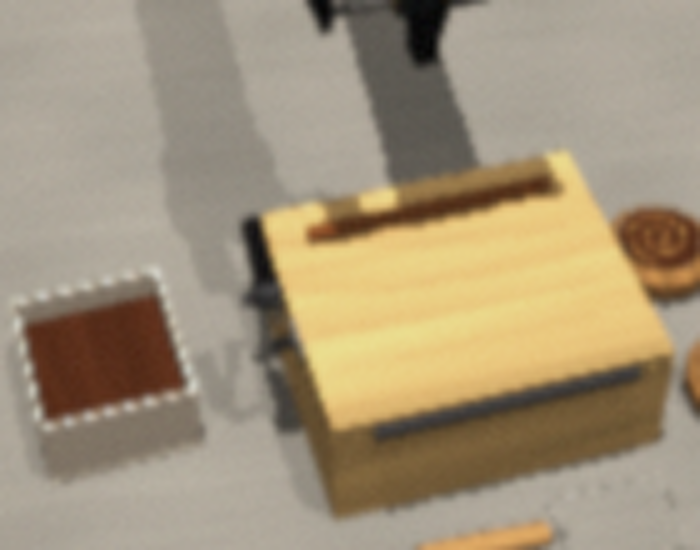

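The lid stays shut (corners unchanged at zoom 263,213 and 568,152), the tool is clear above it, and the tub and pastry haven't moved.

```bash
python3 -c "
from cell import env
print(env.sign_off())"
```

```text
the job is handed in; nothing more can be done
None
```

The stay was lifted past centre and the lid lowered slowly until fully shut; it held its position under a 17 N press. The gripper is clear, and the tub and pastry in the last view had not moved. The job is handed in, with the arm's last move ending at 19.1 s.

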